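# Post the empty ink bottle through the waste box's spring flap

### The arm

A 6-joint arm with a two-finger parallel gripper is mounted at the origin on the work surface; the furniture and walls round the work are solid. World frame = base frame: x ahead of the robot, y to its left, z up, the work surface at z = 0. Lengths are in mm, angles in rad, forces in N, time in s.
With the tool pointing down it reaches from about 400 to 925 mm from the base axis. Payload 12.5 kg.
Tool frame: the origin (TCP) lies between the finger pads; the fingertips stand 25 mm ahead of it and the grasp point (between the pads) lies 6 mm ahead of it; z points along the fingers, y is the line along which they close (so a half turn about z gives the same grasp; the last joint's range is limited). The gripper opens to 95 mm and grips with 3 to 60 N. Pads are 20 mm wide; open, the fingers measure 119 mm over their backs; the gripper's body (75 mm by 180 mm) begins 59 mm behind the grasp point.
Start: joints at [-1.331, 0.491, 1.559, -0, 1.092, -0.106], TCP at [211.866, -588.011, 239.661] pointing down, gripper open.
Joint ranges: [-3.1, 3.1], [-0.84, 2.19], [0.05, 2.79], [-1.13, 4.28], [0.06, 2.93], [-2.69, 2.69]. Speed limits (rad/s): [2.22, 2.22, 2.79, 3.14, 3.14, 3.14].

### API

Orientations are given as [roll, pitch, yaw] about the fixed x, y, z axes, in that order (R = Rz(yaw) Ry(pitch) Rx(roll)).
In Python, from cell import state, read_camera, job_done, cut_out gives the robot as it stands. The module is installed in compiled form; this text tells all that it offers.
- The arm moves only by the tool jog_arm, never from a script. Its argument "motion" is a list of rows, each a list of 2 entries, a list of its own where there are three numbers: the shift along the tool's x, y, z in mm, then the turn about the tool's z in rad. A call has 1 to 5 rows; each row is the pose to reach, as a shift and turn from the pose commanded when the call began, along the tool's axes at that moment; what a row does not reach only later rows make up. A row lasts 1/10 s, in which the tool goes at most 50 mm and 8.59 degrees, less where a joint would pass 70% of its speed; a pose out of reach is approached as far as the arm can. A call with a gripper value outside its range is refused whole. "grip" is the closure, from 0 (fully open) to 1 (shut), set as the call begins (left out, the last holds). The fingers move at their own pace and stop on an object; the grip force is fixed at half the most. Time passes only in rows, so rows that repeat a pose let the fingers close. It gives the time, the measured TCP pose, the force, the opening and the grip force at its end, in the units of the state.
- state(): the state, without advancing time (a new reading comes with each control period).
- read_camera(name): name is "side" or "top" or "wrist"; returns a dict with "img" (384x512x3 uint8, blue, green, red), "vertical_fov" (degrees; the focal length in pixels is half the picture's height over the tangent of half this angle, whatever the lens; pixels are square), "cx", "cy" (the principal point, pixels), "k1" (the pictures are not rectified: a ray, as slopes to the right and down, at radius r is drawn at 1 + k1 r^2 times it, then the intrinsics apply), "extrinsics" (4x4, takes a point from camera to world coordinates). Camera axes: x right, y up, looking along -z (the intrinsics and any distortion apply to the point x, -y, -z); pixel columns grow to the right and rows downward; lengths in mm; the calibration is good to about 2 mm. A picture is of the moment at which its call begins. There is no depth.
- job_done(): hands the job in; it is judged then, once.
Trained networks look in a picture, given as the dict that the camera call returned (one of the last four; its "shot" number tells which), for a name from the list of things; names that differ only in an ending like _2 or _b are one class to them, and where a whole thing is asked for, a point or a joint stands for the part that bears it (a point fixed in the world has none). Each returns a list of dicts, best first, with "p" (0 to 1); they miss things now and then, are a little off and sometimes report something else, mostly with a low value. They report only what shows in the picture. A call takes as long as a camera call. They do not tell look-alikes from the thing itself.
- cut_out(name, picture): "region" (384x512 bool, what is visible of it) and "box" ([left, top, right, bottom] in pixels, round what is visible of it).
The state is a dict: "t": time; "joints": joint angles; "qvel": joint speeds; "tau": joint torques, N m; "eef_pos": TCP position; "tcp_rot": TCP orientation; "ft_force": force on the tool from outside, world axes, zero at the start; "moment": the same for the moment, N m; "opening": opening from 0.0 (shut) to 1.0 (fully open); "grip_force": force on a finger pad.
Only numpy, scipy, OpenCV 4.12 (cv2) and the standard library are available. Lean on these libraries where they do the work, as an engineer would, in place of code of your own. Each camera call takes 0.05 s, during which the arm holds its last target. There are 200 camera calls.

### The job

The slim black ink bottle in the wooden tray is empty: take it out without knocking over or shifting the pots and the cement bottle round it, and post it through the spring flap in the sloping face of the red waste box. The opening is too tight for your fingers with the bottle between them and the flap grips the bottle half-way, so give it a last push with closed fingertips until it drops right inside and the flap springs shut; do not ram the box with the gripper.

Things in the scene. Friction and masses are not known exactly. Their poses are not given: they have to be found in the camera images.
- bottle_centre (a point): the empty ink bottle: slim, round, all black, the tallest thing in the tray, about 60 g, standing on its base on the tray floor. 70 mm tall; body 28 mm across up to 50 mm above the base, above that the fixed cap, 26 mm across. This point is its centre, 35 mm above its base and below its top; own z points from base to cap along its axis
- tray: low wooden sorting tray, 270 x 220 mm outside (270 along its own x), walls 6 mm thick and 42 mm high, floor 6 mm thick; it does not move. Origin: centre of its underside, on the desk. A glue stick and a black marker lie in it as well
- waste_box: small red metal waste box, 160 mm deep (own x), 124 wide (own y), 203 high at the back; fixed to the desk. Its front (-x) faces the robot: front wall 115 mm high, then a flat face rising backwards at 35 degrees from level, then a short level top with a steel bow 26 mm high. Hollow: inside 150 x 116 mm, floor 9 mm above the desk. Origin: centre of its underside
- port (a point): middle of the port in the box's sloping face, in the plane of its black rim (9 mm wide, 2.5 mm proud). Own z points straight out of it (35 degrees from vertical, towards the robot), x up the slope, y across. Opening 56 mm along y, 38 along x: too tight for fingers round the bottle, enough for closed fingertips. A chute, side cheeks and a floor plate at its lower edge, runs 22 mm straight in
- flap (a joint): steel flap shutting the port, 53 mm wide, 36 long, hinged on the upper edge 4.5 mm below the rim; 0 shut, to 1.5 rad as it swings in. Sprung: 1.6 N at its middle starts it, but a bottle pushed squarely in bears near the hinge and needs up to 15 N for the first 10 mm, then 2 to 4 N. Let go half-way, it stays clamped, tilted by 5 to 20 degrees; drops once its cap end is 5 to 25 mm inside the rim
- paint_pot_0_centre (a point): blue paint pot with a black lid in the tray, standing upright; about 33 mm across, 43 mm tall; this point is its centre, half-way up
- paint_pot_2_centre (a point): cream paint pot with a black lid in the tray, standing upright; about 33 mm across, 49 mm tall; this point is its centre, half-way up
- paint_pot_4_centre (a point): green paint pot with a white lid in the tray, standing upright; about 33 mm across, 46 mm tall; this point is its centre, half-way up
- paint_pot_1_centre (a point): red paint pot with a white lid in the tray, standing upright; about 33 mm across, 46 mm tall; this point is its centre, half-way up
- green_cap_bottle_centre (a point): square pale-green cement bottle with a green cap in the tray, standing upright; 34 x 34 mm, 59 mm tall; this point is its centre, half-way up
Not all that is in view belongs to the job. What is shaped like the part that bears bottle_centre but blue is not meant.

How it is judged (in metres and radians):
On the way, in this order (a step that is already met when the one before it is completed fails the run):
1. the bottle is lifted clear of the tray (height (world z) of bottle_centre above 0.09 m), for 0.1 s.
2. the bottle itself pushes the flap open (value of joint flap above 0.6 rad and contact force between ink_bottle and flap above 0.2 N), for 0.1 s.
At the end, for the whole second after the job is handed in: The ink bottle is right inside the waste box (its centre within the box's walls and less than 100 mm above the desk) and the flap has sprung shut (within 0.1 rad) (x of bottle_centre in the frame of waste_box between -0.078 and 0.078 m and y of bottle_centre in the frame of waste_box between -0.06 and 0.06 m and z of bottle_centre in the frame of waste_box between 0.005 and 0.1 m and value of joint flap below 0.1 rad); the robot touches nothing.
It fails at once if a paint pot or the cement bottle is tipped over (30 degrees) or shifted by more than 3 cm (angle between any of paint_pot_0_centre, paint_pot_2_centre, paint_pot_4_centre, green_cap_bottle_centre, paint_pot_1_centre's own z axis and vertical above 0.52 rad or distance of any of paint_pot_0_centre, paint_pot_2_centre, paint_pot_4_centre, green_cap_bottle_centre, paint_pot_1_centre from where it was at the start of the episode above 0.03 m).
It fails at once if the fingers or the arm ram the waste box (over 50 N) (contact force between any of the arm, the fingers and waste_box above 50 N).
It also fails if it takes over 48 s, if anything falls off the work surface, if the arm or the gripper's body presses on something with over 40 N, if the wrist force passes 120 N, or if a joint passes its speed limit or range.

## Working session

There is one attempt and no reset: what is moved stays moved. The work goes in short steps, Python scripts to look and compute and a tool call to move; the robot and the scene stay as the last step left them, time stands still between calls to the robot, and variables do not carry over. Pictures are saved under pics/ and viewed, at most 10 in all, crops included, and the job is handed in when it is done.

Besides the shell and the picture viewer there is one more tool, called after "Emit:" in YAML: its name, and indented under it one key for each argument. jog_arm: Moves the arm, as the interface text tells. Its arguments: {"type":"object","properties":{"motion":{"type":"array"},"grip":{"type":"number"}},"required":["motion"]}

```bash
mkdir -p pics
cat > h.py <<'E'
import numpy as np, cv2
from cell import *
def K(c):
    h=c["img"].shape[0]; f=h/2/np.tan(np.radians(c["vertical_fov"])/2)
    return f
def ray(c,u,v):
    f=K(c); d=np.array([(u-c["cx"])/f,(v-c["cy"])/f]); s=d.copy()
    for _ in range(20): s=d/(1+c["k1"]*(s@s))
    E=np.array(c["extrinsics"]); r=E[:3,:3]@np.array([s[0],-s[1],-1]); return E[:3,3],r/np.linalg.norm(r)
def onz(c,u,v,z):
    o,r=ray(c,u,v); return o+r*(z-o[2])/r[2]
def proj(c,P):
    E=np.array(c["extrinsics"]); p=E[:3,:3].T@(np.asarray(P,float)-E[:3,3]); s=np.array([p[0]/-p[2],-p[1]/-p[2]])
    return s*(1+c["k1"]*(s@s))*K(c)+[c["cx"],c["cy"]]
def tri(a,b):
    A=np.zeros((3,3));B=np.zeros(3)
    for o,r in(a,b):
        M=np.eye(3)-np.outer(r,r);A+=M;B+=M@o
    return np.linalg.solve(A,B)
E
cat > a.py <<'E'
from h import *
ims=[]
for n in("side","top","wrist"):
    c=read_camera(n); ims.append(c["img"]); print(n,np.round(np.array(c["extrinsics"])[:3],2).tolist(),c["vertical_fov"],c["k1"])
    cv2.imwrite(f"pics/{n}0.png",c["img"])
    for k in("bottle_centre","tray","waste_box","flap","paint_pot_0_centre","green_cap_bottle_centre"):
        for d in cut_out(k,c)[:6]: print(k,round(d["p"],2),np.round(d["box"]).tolist())
cv2.imwrite("pics/st.png",cv2.resize(np.hstack(ims[:2]),(800,300)))
print(state())
E
python3 a.py
```

```text
side [[-0.86, 0.32, -0.4, 210.52], [-0.51, -0.5, 0.7, 426.7], [0.02, 0.81, 0.59, 660.17]] 53.03985759050822 0.00978952509743195
bottle_centre 0.89 [175.0, 215.0, 186.0, 247.0]
bottle_centre 0.81 [155.0, 234.0, 172.0, 262.0]
bottle_centre 0.67 [202.0, 242.0, 217.0, 274.0]
bottle_centre 0.16 [168.0, 222.0, 318.0, 343.0]
tray 0.83 [168.0, 223.0, 319.0, 342.0]
waste_box 0.92 [250.0, 120.0, 322.0, 225.0]
waste_box 0.72 [219.0, 232.0, 237.0, 254.0]
flap 0.69 [278.0, 151.0, 298.0, 165.0]
paint_pot_0_centre 0.82 [222.0, 234.0, 236.0, 253.0]
paint_pot_0_centre 0.24 [204.0, 242.0, 217.0, 273.0]
green_cap_bottle_centre 0.72 [230.0, 262.0, 252.0, 289.0]
top [[0.06, 0.98, -0.2, 356.1], [-1.0, 0.06, -0.01, -217.62], [-0.0, 0.2, 0.98, 1045.35]] 50.37046299015879 0.050740200248788024
bottle_centre 0.7 [195.0, 163.0, 212.0, 182.0]
bottle_centre 0.7 [185.0, 122.0, 202.0, 143.0]
bottle_centre 0.57 [218.0, 121.0, 232.0, 136.0]
tray 0.79 [157.0, 152.0, 249.0, 262.0]
tray 0.5 [223.0, 168.0, 236.0, 183.0]
waste_box 0.84 [286.0, 132.0, 380.0, 235.0]
flap 0.81 [313.0, 177.0, 344.0, 200.0]
paint_pot_0_centre 
[... 213 characters left out ...]
01301688772
{'t': 1.05, 'joints': array([-1.33060239e+00,  4.90924873e-01,  1.55887847e+00, -2.06359278e-06,
        1.09173352e+00, -1.05642233e-01]), 'qvel': array([ 9.61777012e-04,  9.30444866e-05,  2.59744641e-05, -1.15047678e-04,
        3.68159807e-04,  3.27960254e-05]), 'tau': array([-2.23812902e-03, -6.12482285e+01, -2.58429801e+01,  6.90612872e-02,
        4.45186277e-02, -8.93842440e-06]), 'eef_pos': array([ 211.86510199, -588.01425819,  239.65290757]), 'tcp_rot': array([3.14153737e+00, 7.70366177e-06, 3.45837122e-01]), 'ft_force': array([ 0.73760989, -0.13020624, -0.60575202]), 'moment': array([0.05687492, 0.01076978, 0.03282744]), 'grip_force': 0.0, 'opening': 0.9969597580893965}
```

Run:
```python
import cv2,numpy as np
t=cv2.imread("pics/top0.png")[105:275,145:400]; s=cv2.imread("pics/side0.png")[110:350,140:340]
t=cv2.resize(t,(450,300),interpolation=3);s=cv2.resize(s,(350,420),interpolation=3)
o=np.zeros((600,800,3),np.uint8);o[:300,:450]=t;o[:420,450:]=s
cv2.imwrite("pics/c1.png",o)
```

```text
(no output)
```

View pics/c1.png

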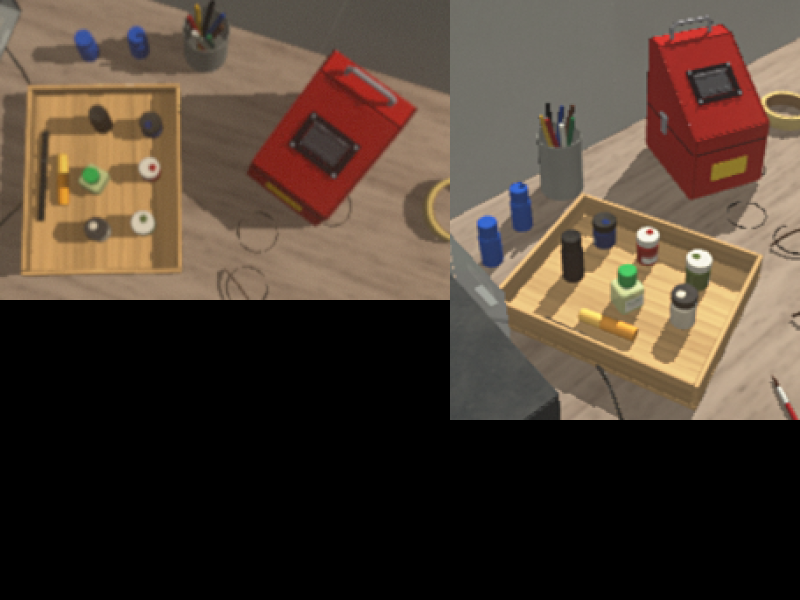

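The black things in the top picture are the tall bottle at (203,172) and the dark-lidded pot at (231,177). The two blue look-alikes are outside the tray at (193,132) and (225,128). The all-black, tallest one in the tray, at side (210,258), fits the description. The enlarged view confirms this. Next I'll fit the positions.

```bash
cat > fit.py <<'E'
from h import *
from scipy.optimize import minimize
def sil(c,P,sc=4):
    q=np.array([proj(c,p) for p in P]); h=cv2.convexHull((q*sc*16).astype(np.int32))
    m=np.zeros((384*sc,512*sc),np.uint8); cv2.fillConvexPoly(m,h,1,shift=4); return cv2.resize(m.astype(np.float32),(512,384),interpolation=cv2.INTER_AREA)
def cyl(p,parts,z0,tilt=None):
    a=np.linspace(0,2*np.pi,24); return [np.array([p[0]+r*np.cos(t),p[1]+r*np.sin(t),z0+z]) for r,z in parts for t in a]
BOT=[(14,0),(14,50),(13,70)]
def boxpts(p):
    c,s=np.cos(p[2]),np.sin(p[2]); out=[]
    for x,z in((-80,0),(80,0),(80,203),(45.7,203),(-80,115)):
        for y in(-62,62): out.append(np.array([p[0]+c*x-s*y,p[1]+s*x+c*y,z]))
    return out
def fit(obs,model,p0,step):
    def cost(p):
        e=0
        for c,r in obs:
            m=sil(c,model(p)); e+=1-np.minimum(m,r).sum()/np.maximum(m,r).sum()
        return e
    S=np.vstack([p0]+[np.array(p0)+d for d in np.diag(step)])
    r=minimize(cost,p0,method="Nelder-Mead",options=dict(initial_simplex=S,xatol=.05,fatol=1e-5)); return r.x,r.fun
def pick(name,c,near):
    L=[d for d in cut_out(name,c)]; L.sort(key=lambda d:abs((d["box"][0]+d["box"][2])/2-near[0])+abs((d["box"][1]+d["box"][3])/2-near[1])); return L[0]["region"].astype(np.float32)
E
cat > b.py <<'E'
from fit import *
s=read_camera("side");t=read_camera("top")
p0=onz(t,204,170,70)[:2]
rb=[(s,pick("bottle_centre",s,(210,258))),(t,pick("bottle_centre",t,(203,172)))]
m=lambda p:cyl(p,BOT,6)
print("bottle",fit(rb,m,p0,[8,8]),[fit([o],m,p0,[8,8])[0] for o in rb])
rx=[(s,pick("waste_box",s,(286,172))),(t,pick("waste_box",t,(333,183)))]
p0=[*onz(t,333,183,120)[:2],-.55]
print("box",fit(rx,boxpts,p0,[10,10,.1]),[fit([o],boxpts,p0,[10,10,.1]) for o in rx])
fs=cut_out("flap",s)[0]["region"];ft=cut_out("flap",t)[0]["region"]
cen=lambda r:np.argwhere(r).mean(0)[::-1]
a,b=cen(fs),cen(ft);P=tri(ray(s,*a),ray(t,*b));print("flap",P,proj(s,P)-a,proj(t,P)-b)
for k,pr in(("tray",None),):
    for u,v in((160,154),(247,153),(248,260),(158,261)): print(onz(t,u,v,42).round())
for k,near in(("paint_pot_0_centre",(231,177)),("green_cap_bottle_centre",(198,208)),("paint_pot_1_centre",(229,200)),("paint_pot_2_centre",(200,234)),("paint_pot_4_centre",(226,231))): print(k,onz(t,*near,45).round())
E
python3 b.py
```

```text
bottle (array([590.94021395, -59.40091   ]), np.float64(0.4293981194496155)) [array([592.84127298, -60.22669665]), array([587.36276308, -62.36389224])]
box (array([ 559.99202175, -372.15099562,   -0.58716113]), np.float64(0.08269637823104858)) [(array([ 563.33435265, -373.99510621,   -0.60860269]), np.float64(0.04472428560256958)), (array([ 557.94174622, -371.26560859,   -0.59055675]), np.float64(0.01925724744796753))]
flap [ 549.28012902 -362.8804215   157.27563887] [0.75903266 0.20252853] [-0.23174716 -0.8763682 ]
[630.  48.  42.]
[ 647. -172.   42.]
[ 379. -193.   42.]
[363.  23.  42.]
paint_pot_0_centre [ 581. -137.   45.]
green_cap_bottle_centre [497. -61.  45.]
paint_pot_1_centre [ 522. -136.   45.]
paint_pot_2_centre [434. -72.  45.]
paint_pot_4_centre [ 445. -135.   45.]
```

Emit:
jog_arm:
  motion:
    - [[38, -26, -12], 0]
    - [[76, -52, -24], 0]
    - [[114, -78, -36], 0]
    - [[152, -104, -48], 0]
    - [[190, -130, -60], 0]
  grip: 0

```text
t: 1.95
eef_pos: [347.3, -399.7, 300.2]
tcp_rot: [3.141, -0.0, 0.345]
ft_force: [-0.1, 0.2, 0.1]
opening: 0.999
grip_force: 0.0
```

Emit:
jog_arm:
  motion:
    - [[38, -26, 0], 0]
    - [[76, -52, 0], 0]
    - [[114, -78, 0], 0]
    - [[152, -104, 0], 0]
    - [[190, -130, 0], 0]

```text
t: 2.45
eef_pos: [482.1, -212.9, 299.9]
tcp_rot: [3.141, -0.0, 0.346]
ft_force: [0.3, -0.6, -0.6]
opening: 1.0
grip_force: 0.0
```

Emit:
jog_arm:
  motion:
    - [[38, -26, 10], 0]
    - [[76, -52, 20], 0]
    - [[114, -78, 30], 0]
    - [[156, -108, 40], 0]
    - [[156, -108, 50], 0]

```text
t: 2.95
eef_pos: [593.5, -56.1, 249.0]
tcp_rot: [-3.141, -0.001, 0.35]
ft_force: [-1.4, 0.8, -0.0]
opening: 0.998
grip_force: 0.0
```

Emit:
jog_arm:
  motion:
    - [[0, 0, 10], -0.14]
    - [[0, 0, 20], -0.28]
    - [[0, 0, 30], -0.42]
    - [[0, 0, 40], -0.56]
    - [[0, 0, 50], -0.7]

```text
t: 3.45
eef_pos: [591.1, -60.6, 199.2]
tcp_rot: [3.142, 0.0, 1.051]
ft_force: [0.7, 0.1, 0.2]
opening: 0.998
grip_force: 0.0
```

Emit:
jog_arm:
  motion:
    - [[0, 0, 0], -0.14]
    - [[0, 0, 0], -0.28]
    - [[0, 0, 0], -0.42]
    - [[0, 0, 0], -0.56]
    - [[0, 0, 0], -0.6]

```text
t: 3.95
eef_pos: [591.1, -60.6, 199.6]
tcp_rot: [-3.141, 0.0, 1.651]
ft_force: [0.6, 0.6, -0.7]
opening: 1.001
grip_force: 0.0
```

Run:
```python
from fit import *
w=read_camera("wrist");t=read_camera("top");s=read_camera("side")
cv2.imwrite("pics/w1.png",w["img"])
m=lambda p:cyl(p,BOT,6)
pr=proj(w,(591,-60,41));print(pr)
for n,c in(("w",w),("s",s)):
    for d in cut_out("bottle_centre",c)[:3]: print(n,d["p"],d["box"],fit([(c,d["region"].astype(np.float32))],m,[591,-60],[6,6]))
```

```text
[249.40697187 181.95047356]
w 0.75 [331.4, 206.3, 376.9, 246.5] (array([591., -60.]), np.float64(1.0))
w 0.66 [236.9, 162.0, 262.2, 203.3] (array([591.64023882, -60.84442064]), np.float64(0.044706642627716064))
w 0.66 [334.7, 142.3, 381.3, 180.0] (array([591., -60.]), np.float64(1.0))
s 0.92 [204.0, 238.8, 215.2, 270.8] (array([590.40097046, -58.92214966]), np.float64(0.1948467493057251))
s 0.84 [176.7, 213.2, 186.4, 243.8] (array([591., -60.]), np.float64(1.0))
s 0.67 [155.8, 233.9, 173.5, 262.5] (array([591., -60.]), np.float64(1.0))
```

View pics/w1.png

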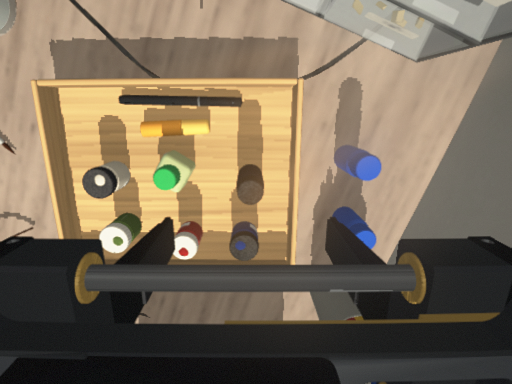

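The wrist view shows the black bottle at (249,183), which agrees with the fit at (591, -60.7). The fingers have clear space on both sides, so I'm descending and gripping the cap.

Emit:
jog_arm:
  motion:
    - [[0, 0, 40], 0]
    - [[0, 0, 80], 0]
    - [[0, 0, 105], 0]
    - [[0, 0, 116], 0]
    - [[0, 0, 116], 0]
  grip: 0.3

```text
t: 4.7
eef_pos: [591.0, -60.2, 82.6]
tcp_rot: [-3.14, -0.0, 1.645]
ft_force: [-0.3, 0.2, 0.4]
opening: 0.706
grip_force: 0.0
```

Emit:
jog_arm:
  motion:
    - [[0, 0, 0], 0]
    - [[0, 0, 0], 0]
    - [[0, 0, 0], 0]
    - [[0, 0, 0], 0]
    - [[0, 0, 0], 0]
  grip: 1

```text
t: 5.2
eef_pos: [591.5, -60.2, 84.1]
tcp_rot: [3.141, 0.0, 1.646]
ft_force: [0.9, 0.3, -0.2]
opening: 0.336
grip_force: 0.0
```

Emit:
jog_arm:
  motion:
    - [[0, 0, -10], 0]
    - [[0, 0, -40], 0]
    - [[0, 0, -80], 0]
    - [[0, 0, -110], 0]
    - [[0, 0, -120], 0]

```text
t: 5.7
eef_pos: [592.2, -60.3, 207.3]
tcp_rot: [3.137, 0.001, 1.646]
ft_force: [-0.2, 0.3, -1.7]
opening: 0.263
grip_force: 30.0
```

Run:
```python
from fit import *
s=state();print(s["eef_pos"],s["opening"],s["grip_force"])
for n in("side","top"):
    c=read_camera(n);cv2.imwrite(f"pics/{n}2.png",c["img"]);print(n,proj(c,s["eef_pos"]-[0,0,40]))
    for d in cut_out("bottle_centre",c)[:4]: print(d["p"],d["box"])
a=cv2.imread("pics/side2.png");
u,v=proj(read_camera("side"),s["eef_pos"]-[0,0,30]).astype(int)
cv2.imwrite("pics/c2.png",cv2.resize(a[max(0,v-75):v+75,max(0,u-100):u+100],(800,600),interpolation=2))
```

```text
[592.23051484 -60.25340441 207.32263893] 0.26269871861738064 29.997997283935547
side [206.6049002  211.58516972]
0.78 [158.2, 235.0, 173.0, 262.5]
0.74 [201.5, 194.8, 216.7, 233.4]
0.65 [168.9, 220.4, 320.0, 344.1]
0.62 [175.7, 214.1, 187.1, 245.0]
top [193.68613213 157.56300996]
0.61 [217.9, 120.6, 233.0, 137.9]
```

View pics/c2.png

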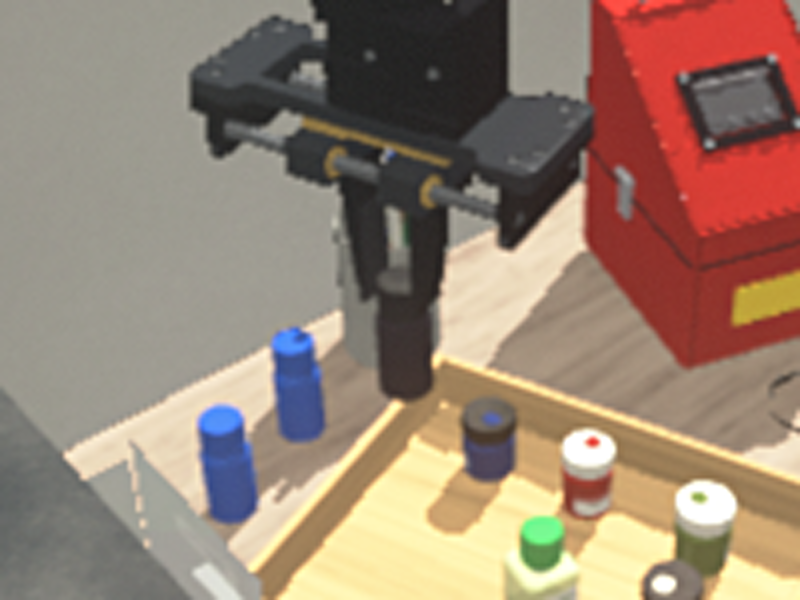

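The bottle is held by the cap at side (209,214), and the tray neighbours stand undisturbed. Tool moves are vertical only, so I'll pre-tilt the bottle in the grip against the tray's outer wall. First I'm measuring the wall and how deep the bottle hangs.

Run:
```python
from fit import *
s=read_camera("side");t=read_camera("top")
d=[d for d in cut_out("bottle_centre",s) if abs(d["box"][0]-202)<6 and d["box"][1]<205][0]["region"].astype(np.float32)
ys,xs=np.nonzero(d)
print("bottom row",ys.max())
for z0 in np.arange(122,140,2):
    m=sil(s,cyl([592.2,-60.3],[(14,0),(14,50),(13,58)],z0));print(z0,round(np.minimum(m,d)[205:].sum()/np.maximum(m,d)[205:].sum(),3),end=" ")
def tray(p):
    c,n=np.cos(p[2]),np.sin(p[2]);return [np.array([p[0]+c*x-n*y,p[1]+n*x+c*y,z]) for x in(-135,135) for y in(-110,110) for z in(0,42)]
o=[(c,max([q for q in cut_out("tray",c)],key=lambda q:q["p"])["region"].astype(np.float32)) for c in(s,t)]
o[0:]=[(c,cv2.morphologyEx(r,cv2.MORPH_CLOSE,np.ones((25,25)))) for c,r in o]
for q in(o,o[:1],o[1:]): print(fit(q,tray,[505,-74,.08],[8,8,.05]))
```

```text
bottom row 233
122 0.813 124 0.789 126 0.764 128 0.74 130 0.715 132 0.692 134 0.666 136 0.641 138 0.618 (array([ 5.07946899e+02, -7.14029742e+01,  7.05361723e-02]), np.float64(0.24106836318969727))
(array([ 5.08290284e+02, -7.06718879e+01,  7.53074845e-02]), np.float64(0.04699718952178955))
(array([ 5.05755697e+02, -7.37235280e+01,  7.27898819e-02]), np.float64(0.18780940771102905))
```

Emit:
jog_arm:
  motion:
    - [[0, 0, 40], 0]
    - [[0, 0, 80], 0]
    - [[0, 0, 100], 0]
    - [[0, 0, 108], 0]
    - [[0, 0, 110], 0]

```text
t: 6.7
eef_pos: [591.3, -60.1, 92.9]
tcp_rot: [-3.14, -0.0, 1.646]
ft_force: [0.2, -0.1, -0.4]
opening: 0.266
grip_force: 30.0
```

Emit:
jog_arm:
  motion:
    - [[0, 0, 1], 0]
    - [[0, 0, 2], 0]
    - [[0, 0, 2], 0]

```text
t: 7.0
eef_pos: [591.8, -60.2, 92.5]
tcp_rot: [3.14, 0.001, 1.646]
ft_force: [-0.6, -0.5, -1.1]
opening: 0.265
grip_force: 30.0
```

Emit:
jog_arm:
  motion:
    - [[0, 0, 1], 0]
    - [[0, 0, 2], 0]
    - [[0, 0, 3], 0]
    - [[0, 0, 3], 0]

```text
t: 7.4
eef_pos: [592.0, -60.3, 90.3]
tcp_rot: [3.139, 0.001, 1.646]
ft_force: [-1.7, 0.5, 15.8]
opening: 0.264
grip_force: 30.0
```

Emit:
jog_arm:
  motion:
    - [[0, 0, 1], 0]
    - [[0, 0, 2], 0]
    - [[0, 0, 3], 0]
    - [[0, 0, 3], 0]

```text
t: 7.8
eef_pos: [593.3, -60.4, 89.8]
tcp_rot: [3.135, 0.002, 1.646]
ft_force: [-4.9, 2.8, 36.8]
opening: 0.268
grip_force: 30.3
```

Emit:
jog_arm:
  motion:
    - [[0, 0, -4], 0]
    - [[0, 0, -4], 0]
    - [[0, 0, -2], 0]
    - [[0, 0, 1], 0]
    - [[0, 0, 2], 0]
  grip: 0.55

```text
t: 8.3
eef_pos: [591.1, -60.1, 82.7]
tcp_rot: [-3.14, -0.0, 1.646]
ft_force: [0.0, -0.3, 0.5]
opening: 0.451
grip_force: 0.0
```

Emit:
jog_arm:
  motion:
    - [[0, 0, 0], 0]
    - [[0, 0, 0], 0]
    - [[0, 0, 0], 0]
    - [[0, 0, 0], 0]
    - [[0, 0, 0], 0]
  grip: 1

```text
t: 8.8
eef_pos: [591.4, -60.1, 83.6]
tcp_rot: [-3.142, 0.0, 1.646]
ft_force: [-0.9, 0.0, -0.9]
opening: 0.268
grip_force: 30.0
```

Emit:
jog_arm:
  motion:
    - [[0, 0, 0], 0]
    - [[0, 0, 0], 0]

```text
t: 9.0
eef_pos: [591.4, -60.1, 83.6]
tcp_rot: [-3.142, 0.0, 1.646]
ft_force: [-0.5, 0.3, -1.1]
opening: 0.263
grip_force: 30.0
```

Emit:
jog_arm:
  motion:
    - [[0, 0, -15], 0]
    - [[0, 0, -50], 0]
    - [[0, 0, -85], 0]
    - [[0, 0, -110], 0]
    - [[0, 0, -120], 0]

```text
t: 9.5
eef_pos: [592.0, -60.2, 206.1]
tcp_rot: [3.138, 0.001, 1.646]
ft_force: [0.9, 0.2, -0.9]
opening: 0.266
grip_force: 30.0
```

Emit:
jog_arm:
  motion:
    - [[-40, 0, 0], 0]
    - [[-80, 0, 0], 0]
    - [[-120, 0, 0], 0]
    - [[-145, 0, 0], 0]
    - [[-145, 0, 0], 0]

```text
t: 10.0
eef_pos: [601.9, -207.7, 202.2]
tcp_rot: [-3.14, -0.0, 1.643]
ft_force: [-0.9, 0.7, -2.0]
opening: 0.268
grip_force: 30.0
```

Emit:
jog_arm:
  motion:
    - [[0, 0, 40], 0]
    - [[0, 0, 80], 0]
    - [[0, 0, 95], 0]
    - [[0, 0, 100], 0]
    - [[0, 0, 100], 0]

```text
t: 10.5
eef_pos: [602.6, -204.4, 103.9]
tcp_rot: [-3.142, -0.0, 1.646]
ft_force: [0.7, 0.3, -0.6]
opening: 0.271
grip_force: 30.0
```

Emit:
jog_arm:
  motion:
    - [[7, 0, 0], 0]
    - [[14, 0, 0], 0]
    - [[18, 0, 0], 0]
    - [[22, 0, 0], 0]
    - [[22, 0, 0], 0]

```text
t: 11.0
eef_pos: [601.3, -183.0, 104.9]
tcp_rot: [3.139, 0.002, 1.647]
ft_force: [1.4, -3.3, 3.5]
opening: 0.266
grip_force: 30.0
```

Emit:
jog_arm:
  motion:
    - [[4, 0, 0], 0]
    - [[8, 0, 0], 0]
    - [[10, 0, 0], 0]
    - [[10, 0, 0], 0]

```text
t: 11.4
eef_pos: [600.6, -173.3, 104.6]
tcp_rot: [3.139, 0.002, 1.646]
ft_force: [1.4, -5.5, 3.4]
opening: 0.267
grip_force: 30.0
```

Emit:
jog_arm:
  motion:
    - [[-10, 0, -20], 0]
    - [[-20, 0, -60], 0]
    - [[-20, 0, -100], 0]
    - [[-20, 0, -140], 0]
    - [[-20, 0, -160], 0]

```text
t: 11.9
eef_pos: [601.6, -192.5, 266.9]
tcp_rot: [3.139, 0.001, 1.646]
ft_force: [0.3, -0.1, -1.8]
opening: 0.265
grip_force: 30.0
```

```bash
cat > tilt.py <<'E'
from fit import *
import sys
from scipy.spatial.transform import Rotation as R
S=state();e=S["eef_pos"];psi=S["tcp_rot"][2];print(e.round(1),psi)
tx=np.array([np.cos(psi),np.sin(psi),0]);ty=np.array([np.sin(psi),-np.cos(psi),0])
def mod(p):
    th,l,dx=p  # axis tilted by th deg, bottom toward -tx ; l = dist pivot from base
    th=np.radians(th);ax=np.array([0,0,1])*np.cos(th)+tx*np.sin(th);b=e+np.array([0,0,-17.])+tx*dx-ax*l
    n=np.cross(ax,ty);return [b+ax*z+14*(np.cos(t)*ty+np.sin(t)*n) for z in(0,48) for t in np.linspace(0,6.28,24)]
for n in("side","top"):
    c=read_camera(n);cv2.imwrite(f"pics/{n}_{sys.argv[1]}.png",c["img"]);q=proj(c,e-[0,0,45]);print(n,q.round())
    u,v=q.astype(int)
    cv2.imwrite(f"pics/k{n}_{sys.argv[1]}.png",cv2.resize(c["img"][max(0,v-60):v+60,max(0,u-80):u+80],(400,300),interpolation=2))
    for d in cut_out("bottle_centre",c)[:5]:
        b=d["box"]
        if abs((b[0]+b[2])/2-q[0])<25 and abs((b[1]+b[3])/2-q[1])<35 and b[2]-b[0]<60:
            r=d["region"].astype(np.float32);print(n,d["p"],b,fit([(c,r)],mod,[20,60,0],[8,5,3]))
a=[cv2.imread(f"pics/k{n}_{sys.argv[1]}.png") for n in("side","top")]
a=[cv2.resize(x,(400,300)) for x in a];cv2.imwrite(f"pics/k{sys.argv[1]}.png",np.hstack(a))
E
python3 tilt.py 3
```

```text
[ 601.6 -192.5  266.9] 1.645718246568753
side [237. 159.]
side 0.72 [232.1, 138.5, 249.0, 172.8] (array([16.13048865, 61.14735132,  1.09090745]), np.float64(0.28042513132095337))
top [253. 150.]
```

View pics/k3.png

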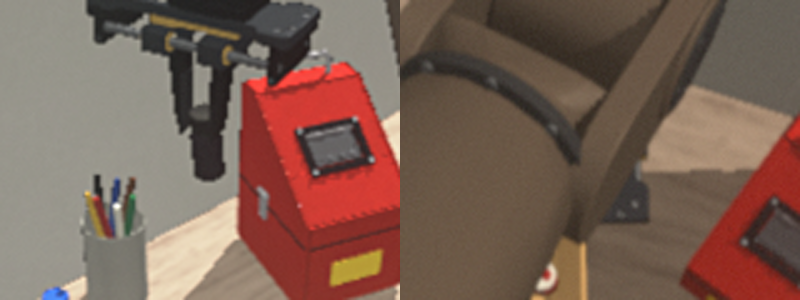

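The bottle hangs tilted about 16°, with its bottom towards the box side (side crop around (207,150)). That is what the chute needs. Next I'll hover past the port so the wrist camera can measure it.

Emit:
jog_arm:
  motion:
    - [[0, 0, -35], -0.14]
    - [[-30, -5, -65], -0.28]
    - [[-75, -10, -65], -0.42]
    - [[-120, -16, -65], -0.56]
    - [[-165, -22, -65], -0.7]

```text
t: 12.6
eef_pos: [591.4, -360.1, 326.4]
tcp_rot: [-3.141, -0.003, 2.352]
ft_force: [0.4, 0.2, -0.6]
opening: 0.266
grip_force: 30.0
```

Emit:
jog_arm:
  motion:
    - [[-25, 22, 0], -0.14]
    - [[-25, 22, 0], -0.2]
    - [[-25, 22, 0], -0.2]
    - [[-25, 22, 0], -0.2]

```text
t: 13.0
eef_pos: [624.7, -361.0, 326.9]
tcp_rot: [3.142, -0.003, 2.544]
ft_force: [0.1, -0.1, -1.1]
opening: 0.265
grip_force: 30.0
```

Run:
```python
from fit import *
S=state();print(S["eef_pos"],S["tcp_rot"])
w=read_camera("wrist");cv2.imwrite("pics/w4.png",w["img"])
print("pred port",proj(w,(548.4,-364.2,164)))
for k in("flap","waste_box","bottle_centre"):
    for d in cut_out(k,w)[:2]:print(k,d["p"],d["box"])
```

```text
[ 624.7476138  -361.04651396  326.8964298 ] [ 3.14151284e+00 -2.69709879e-03  2.54396250e+00]
pred port [205.08586254 123.40850442]
flap 0.72 [180.7, 108.2, 229.8, 137.8]
waste_box 0.63 [141.1, 63.5, 268.0, 223.6]
bottle_centre 0.91 [446.9, 66.0, 503.1, 87.6]
bottle_centre 0.87 [407.5, 104.0, 456.8, 120.4]
```

View pics/w4.png

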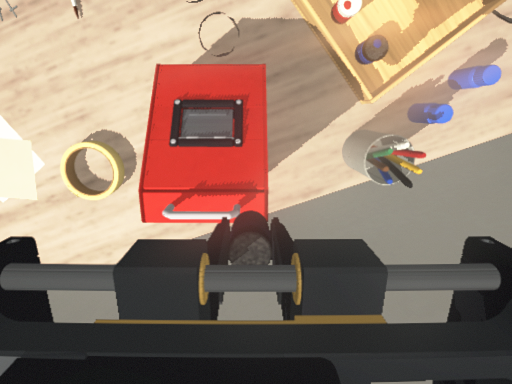

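```bash
cat > port.py <<'E'
from fit import *
w=read_camera("wrist");im=w["img"];b,g,r=[im[...,i].astype(int) for i in range(3)]
red=(r>110)&(r>2*g)
m=np.zeros(red.shape,np.uint8);x0,y0,x1,y1=160,85,255,160
sub=(~red)[y0:y1,x0:x1].astype(np.uint8)
n,l,st,_=cv2.connectedComponentsWithStats(sub);k=max([i for i in range(1,n) if 20<st[i][0]+st[i][2]/2<75 and st[i][3]<70],key=lambda i:st[i][4]);print(st[k])
m[y0:y1,x0:x1]=l==k;m=cv2.morphologyEx(m,cv2.MORPH_CLOSE,np.ones((9,9))).astype(np.float32)
t=np.radians(35)
def rim(p,z=None):
    z=p[3] if z is None else z
    f=np.array([np.cos(p[2]),np.sin(p[2]),0]);y=np.array([-f[1],f[0],0]);u=f*np.cos(t)+[0,0,np.sin(t)]
    return [np.array([p[0],p[1],z])+a*28*u+b*37*y for a in(-1,1) for b in(-1,1)]
print(fit([(w,m)],rim,[548,-364,-.59,164],[5,5,.05,6]))
for z in(161,164,167):print(z,fit([(w,m)],lambda p:rim(p,z),[548,-364,-.59],[5,5,.05]))
d=cut_out("waste_box",w)[0]["region"].astype(np.float32)
print(fit([(w,d)],boxpts,[560,-372,-.59],[8,8,.05]))
E
python3 port.py
```

```text
[  10   14   73   47 3270]
(array([ 548.47365307, -362.69098481,   -0.59667275,  158.18584201]), np.float64(0.012531816959381104))
161 (array([ 548.46650403, -362.30671265,   -0.59814917]), np.float64(0.01603245735168457))
164 (array([ 548.27141732, -362.15847518,   -0.58928222]), np.float64(0.03258252143859863))
167 (array([ 549.12062624, -360.62001644,   -0.59595078]), np.float64(0.05001521110534668))
(array([ 560.83818646, -370.82890045,   -0.59422918]), np.float64(0.04706960916519165))
```

The wrist view shows the port rim spanning (170,99) to (243,147). The fit gives its centre at about (548.4, -362.4, 162) with yaw -0.595. I'm going to a pre-insertion pose above the port.

Emit:
jog_arm:
  motion:
    - [[30, -14, 0], 0]
    - [[60, -29, 0], 0]
    - [[93, -44, 0], 0]
    - [[93, -44, 30], 0]
    - [[93, -44, 47], 0]

```text
t: 13.8
eef_pos: [522.2, -345.3, 281.3]
tcp_rot: [-3.141, 0.001, 2.545]
ft_force: [0.7, 0.1, -0.5]
opening: 0.269
grip_force: 30.0
```

Emit:
jog_arm:
  motion:
    - [[0, 0, 0], 0]
    - [[0, 0, 0], 0]

```text
t: 14.0
eef_pos: [523.5, -345.7, 282.3]
tcp_rot: [-3.142, 0.001, 2.546]
ft_force: [0.1, 0.5, -1.6]
opening: 0.267
grip_force: 30.0
```

```bash
python3 tilt.py 5
python3 - <<'E'
from h import *
w=read_camera("wrist");s=cv2.imread("pics/side_5.png")
c=read_camera("side");u,v=proj(c,(545,-360,190)).astype(int)
a=cv2.resize(s[max(0,v-75):v+45,u-53:u+53],(400,453),interpolation=2);b=cv2.resize(w["img"],(400,300))
o=np.zeros((453,800,3),np.uint8);o[:,:400]=a;o[:300,400:]=b;cv2.imwrite("pics/c5.png",o)
E
```

```text
[ 523.5 -345.7  282.3] 2.5456752504433813
side [300. 135.]
side 0.56 [291.2, 117.3, 304.4, 146.8] (array([14.54473292, 60.75946615, -2.92063543]), np.float64(0.2587128281593323))
top [326. 190.]
```

View pics/c5.png

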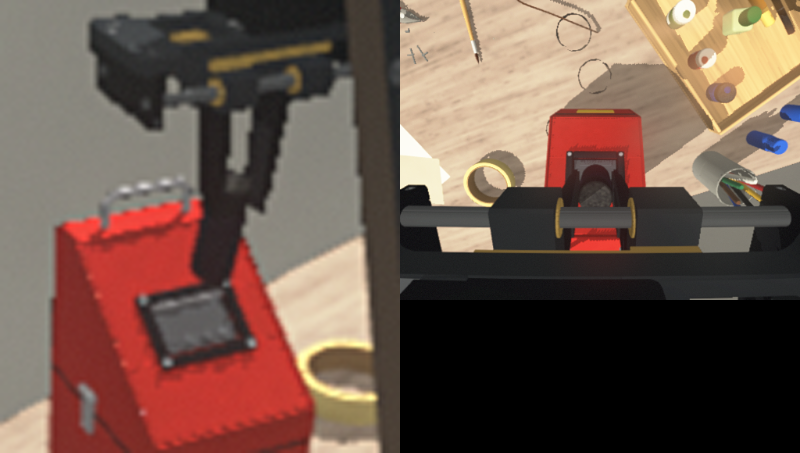

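The bottle tilts squarely over the port: bottom at side crop (212,275), rim just below it. I'm lowering along the bottle axis.

Emit:
jog_arm:
  motion:
    - [[-3, 0, 10], 0]
    - [[-6, 0, 20], 0]
    - [[-9, 0, 28], 0]
    - [[-10, 0, 33], 0]
    - [[-10, 0, 33], 0]

```text
t: 14.8
eef_pos: [531.5, -351.2, 247.4]
tcp_rot: [3.142, -0.002, 2.546]
ft_force: [-0.0, -0.1, 0.5]
opening: 0.263
grip_force: 30.0
```

Emit:
jog_arm:
  motion:
    - [[-1, 0, 3], 0]
    - [[-2, 0, 6], 0]
    - [[-3, 0, 9], 0]
    - [[-3, 0, 9], 0]

```text
t: 15.2
eef_pos: [534.1, -352.9, 239.9]
tcp_rot: [-3.141, 0.0, 2.546]
ft_force: [-2.0, 1.8, 5.2]
opening: 0.267
grip_force: 30.0
```

Emit:
jog_arm:
  motion:
    - [[-1, 0, 3], 0]
    - [[-2, 0, 6], 0]
    - [[-3, 0, 9], 0]
    - [[-3, 0, 9], 0]

```text
t: 15.6
eef_pos: [536.3, -354.3, 230.1]
tcp_rot: [3.142, -0.001, 2.546]
ft_force: [-3.6, 1.6, 0.5]
opening: 0.269
grip_force: 30.0
```

```bash
cat > v.py <<'E'
from h import *
import sys
c=read_camera("side");w=read_camera("wrist");u,v=proj(c,(545,-360,180)).astype(int)
a=cv2.resize(c["img"][max(0,v-50):v+40,u-60:u+60],(400,300),interpolation=2);b=cv2.resize(w["img"][130:310,140:380],(400,300),interpolation=2)
cv2.imwrite(f"pics/v{sys.argv[1]}.png",np.hstack([a,b]));print(state()["eef_pos"],state()["ft_force"])
E
python3 v.py 1
```

```text
[ 536.35252191 -354.41248721  230.32818946] [-2.74903421  1.70718404 -0.09301304]
```

View pics/v1.png

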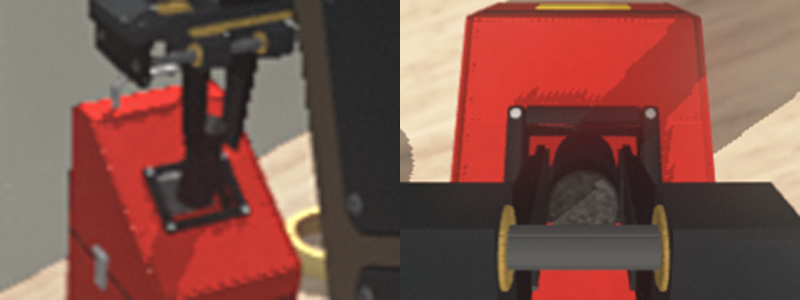

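The bottle's base is inside the rim (side crop (195,195)) and the flap is swinging in. Continuing.

Emit:
jog_arm:
  motion:
    - [[-1, 0, 4], 0]
    - [[-1, 0, 8], 0]
    - [[-2, 0, 11], 0]
    - [[-2, 0, 11], 0]

```text
t: 16.1
eef_pos: [538.2, -355.7, 218.9]
tcp_rot: [3.142, -0.001, 2.546]
ft_force: [-1.1, 1.1, -2.3]
opening: 0.262
grip_force: 30.0
```

Emit:
jog_arm:
  motion:
    - [[-1, 0, 4], 0]
    - [[-2, 0, 8], 0]
    - [[-3, 0, 10], 0]
    - [[-3, 0, 10], 0]

```text
t: 16.5
eef_pos: [540.3, -357.2, 211.7]
tcp_rot: [-3.141, 0.0, 2.546]
ft_force: [-10.6, 6.9, 19.1]
opening: 0.263
grip_force: 30.0
```

Emit:
jog_arm:
  motion:
    - [[2, 0, -2], 0]
    - [[5, 0, -3], 0]
    - [[8, 0, -3], 0]
    - [[8, 0, -3], 0]

```text
t: 16.9
eef_pos: [534.4, -353.2, 212.8]
tcp_rot: [-3.141, 0.002, 2.546]
ft_force: [3.2, -1.3, 0.2]
opening: 0.261
grip_force: 30.0
```

```bash
python3 v.py 2
```

```text
[ 534.40471088 -353.19680959  212.80307002] [ 2.67716907 -1.47085003  0.22886105]
```

View pics/v2.png

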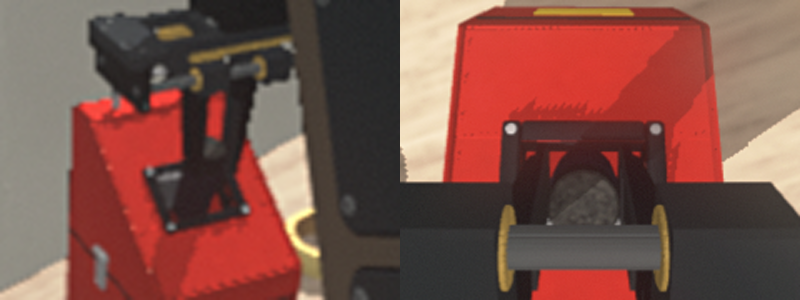

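The bottle is well into the port (side crop (205,190)) and only light side force remains after the swing-back. Continuing down.

Emit:
jog_arm:
  motion:
    - [[0, 0, 3], 0]
    - [[-1, 0, 6], 0]
    - [[-2, 0, 9], 0]
    - [[-2, 0, 9], 0]

```text
t: 17.4
eef_pos: [536.0, -354.3, 203.7]
tcp_rot: [-3.141, 0.001, 2.546]
ft_force: [3.0, -1.7, 2.9]
opening: 0.265
grip_force: 30.0
```

Emit:
jog_arm:
  motion:
    - [[-1, 0, 3], 0]
    - [[-2, 0, 6], 0]
    - [[-3, 0, 9], 0]
    - [[-3, 0, 9], 0]

```text
t: 17.8
eef_pos: [538.4, -355.9, 194.4]
tcp_rot: [-3.142, 0.0, 2.546]
ft_force: [3.5, -3.1, -0.0]
opening: 0.267
grip_force: 30.0
```

Emit:
jog_arm:
  motion:
    - [[-1, 0, 2], 0]
    - [[-1, 0, 4], 0]
    - [[-1, 0, 4], 0]

```text
t: 18.1
eef_pos: [539.3, -356.5, 190.8]
tcp_rot: [-3.141, 0.001, 2.546]
ft_force: [5.1, -2.8, 2.7]
opening: 0.272
grip_force: 30.0
```

Emit:
jog_arm:
  motion:
    - [[0, 0, 0], 0]
    - [[0, 0, 0], 0]
    - [[0, 0, 0], 0]
    - [[0, 0, -2], 0]
    - [[0, 0, -4], 0]
  grip: 0.45

```text
t: 18.6
eef_pos: [538.9, -356.2, 194.6]
tcp_rot: [-3.142, -0.001, 2.546]
ft_force: [0.5, -0.1, -0.1]
opening: 0.544
grip_force: 0.0
```

Emit:
jog_arm:
  motion:
    - [[0, 0, -15], 0]
    - [[0, 0, -40], 0]
    - [[0, 0, -70], 0]
    - [[0, 0, -70], 0]

```text
t: 19.0
eef_pos: [539.9, -356.9, 268.8]
tcp_rot: [-3.141, 0.006, 2.546]
ft_force: [0.2, 1.2, 0.5]
opening: 0.551
grip_force: 0.0
```

```bash
python3 v.py 3
```

```text
[ 538.99817006 -356.2092909   265.00985879] [-0.16132934  0.39928184  0.37329784]
```

View pics/v3.png

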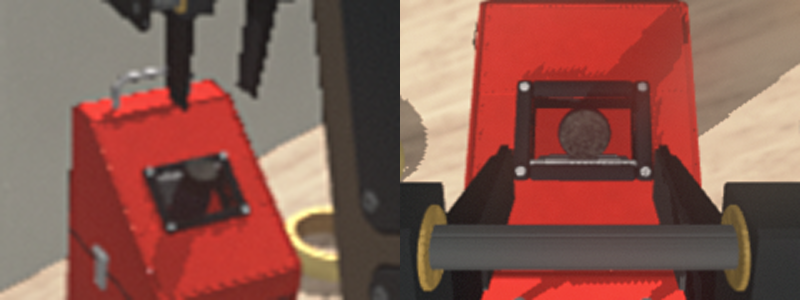

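The bottle is clamped half-way, with its cap showing in the opening at wrist crop (584,133). I'm locating the cap for the push.

Run:
```python
from h import *
w=read_camera("wrist");S=state();e=S["eef_pos"];psi=S["tcp_rot"][2];print(e,psi)
f=np.array([np.cos(-.595),np.sin(-.595)]);y=np.array([-f[1],f[0]]);P=np.array([548.4,-362.4])
def rep(n,p,z):
    q=onz(w,140+(p[0]-400)*.6,130+p[1]*.6,z)[:2]-P;print(n,z,"xb,yb rel port",q@f,q@y)
for z in(172,178,184):rep("cap",(584,133),z)
rep("rimtop",(583,82),162+16);rep("rimbot",(583,174),162-16)
d=P-e[:2];tx=np.array([np.cos(psi),np.sin(psi)]);ty=np.array([np.sin(psi),-np.cos(psi)]);print("to port tool",d@tx,d@ty)
```

```text
[ 538.78518116 -356.06913316  264.11076476] 2.5457465820121303
cap 172 xb,yb rel port -3.484600308299866 0.48800702321480105
cap 178 xb,yb rel port -5.5882653279452414 0.47289621381137553
cap 184 xb,yb rel port -7.691930347590711 0.45778540440788607
rimtop 178 xb,yb rel port -31.67183330664138 -0.04869314250801596
rimbot 146 xb,yb rel port 30.833319101286204 0.0094229323409136
to port tool -11.510876183143667 0.1560313482848974
```

Emit:
jog_arm:
  motion:
    - [[-2, 0, 0], 0]
    - [[-5, 0, 0], 0]
    - [[-5, 0, 0], 0]
    - [[-5, 0, 0], 0]
    - [[-5, 0, 0], 0]
  grip: 1

```text
t: 19.65
eef_pos: [543.2, -359.1, 264.4]
tcp_rot: [-3.142, -0.0, 2.546]
ft_force: [0.7, -0.6, 0.1]
opening: 0.186
grip_force: 0.0
```

Emit:
jog_arm:
  motion:
    - [[0, 0, 10], 0]
    - [[0, 0, 20], 0]
    - [[0, 0, 30], 0]
    - [[0, 0, 40], 0]
    - [[0, 0, 45], 0]

```text
t: 20.15
eef_pos: [542.9, -358.9, 218.1]
tcp_rot: [3.142, -0.002, 2.546]
ft_force: [0.8, 0.2, -0.6]
opening: 0.008
grip_force: 0.0
```

Emit:
jog_arm:
  motion:
    - [[0, 0, 4], 0]
    - [[0, 0, 8], 0]
    - [[0, 0, 10], 0]
    - [[0, 0, 10], 0]

```text
t: 20.55
eef_pos: [543.2, -359.1, 209.7]
tcp_rot: [-3.142, 0.0, 2.546]
ft_force: [0.4, -0.2, 1.7]
opening: 0.007
grip_force: 0.1
```

Emit:
jog_arm:
  motion:
    - [[-1, 0, 4], 0]
    - [[-2, 0, 8], 0]
    - [[-2, 0, 10], 0]
    - [[-2, 0, 10], 0]

```text
t: 20.95
eef_pos: [544.8, -360.1, 199.2]
tcp_rot: [3.142, -0.0, 2.546]
ft_force: [0.4, -0.3, 1.2]
opening: 0.008
grip_force: 0.2
```

Emit:
jog_arm:
  motion:
    - [[-1, 0, 4], 0]
    - [[-2, 0, 8], 0]
    - [[-2, 0, 10], 0]
    - [[-2, 0, 10], 0]

```text
t: 21.35
eef_pos: [546.4, -361.3, 189.2]
tcp_rot: [-3.142, -0.001, 2.546]
ft_force: [0.3, -0.1, 0.7]
opening: 0.006
grip_force: 0.2
```

Emit:
jog_arm:
  motion:
    - [[-1, 0, 4], 0]
    - [[-2, 0, 8], 0]
    - [[-2, 0, 10], 0]
    - [[-2, 0, 10], 0]

```text
t: 21.75
eef_pos: [548.4, -362.6, 179.6]
tcp_rot: [-3.141, 0.001, 2.546]
ft_force: [0.5, -0.3, 2.5]
opening: 0.0
grip_force: 0.9
```

Emit:
jog_arm:
  motion:
    - [[-1, 0, 4], 0]
    - [[-2, 0, 8], 0]
    - [[-2, 0, 10], 0]
    - [[-2, 0, 10], 0]

```text
t: 22.15
eef_pos: [549.8, -363.6, 171.0]
tcp_rot: [-3.141, 0.001, 2.546]
ft_force: [-0.4, -0.5, 0.7]
opening: 0.003
grip_force: 0.0
```

Emit:
jog_arm:
  motion:
    - [[0, 0, 4], 0]
    - [[0, 0, 8], 0]
    - [[0, 0, 10], 0]
    - [[0, 0, 10], 0]

```text
t: 22.55
eef_pos: [550.5, -364.1, 161.8]
tcp_rot: [-3.141, 0.004, 2.546]
ft_force: [-4.3, 2.3, 23.4]
opening: 0.002
grip_force: 14.2
```

Emit:
jog_arm:
  motion:
    - [[0, 0, -20], 0]
    - [[0, 0, -50], 0]
    - [[0, 0, -90], 0]
    - [[0, 0, -110], 0]
    - [[0, 0, -110], 0]

```text
t: 23.05
eef_pos: [550.4, -364.0, 271.8]
tcp_rot: [-3.141, 0.004, 2.546]
ft_force: [0.1, 0.1, -0.0]
opening: 0.003
grip_force: 0.0
```

Emit:
jog_arm:
  motion:
    - [[-15, 0, -10], 0]
    - [[-30, 0, -20], 0]
    - [[-30, 0, -20], 0]
    - [[-30, 0, -20], 0]

```text
t: 23.45
eef_pos: [574.2, -380.1, 287.5]
tcp_rot: [3.141, -0.003, 2.546]
ft_force: [0.0, 1.0, -0.8]
opening: 0.002
grip_force: 0.0
```

Run:
```python
from h import *
c=read_camera("side");w=read_camera("wrist");u,v=proj(c,(545,-360,180)).astype(int)
a=cv2.resize(c["img"][max(0,v-50):v+40,u-60:u+60],(400,300),interpolation=2);u,v=proj(w,(548,-362,162)).astype(int);print(u,v)
b=cv2.resize(w["img"][max(0,v-60):v+60,u-80:u+80],(400,300),interpolation=2)
cv2.imwrite("pics/v4.png",np.hstack([a,b]));print(state()["t"],state()["eef_pos"],state()["ft_force"])
for n in(c,w):
    for d in cut_out("flap",n)[:1]:print(d["p"],d["box"])
```

```text
249 158
23.55 [ 574.02774257 -379.93602738  288.12880129] [-0.20385351  0.08154158 -0.33938267]
0.63 [277.2, 153.3, 296.4, 161.5]
0.53 [229.8, 173.0, 268.5, 175.6]
```

View pics/v4.png

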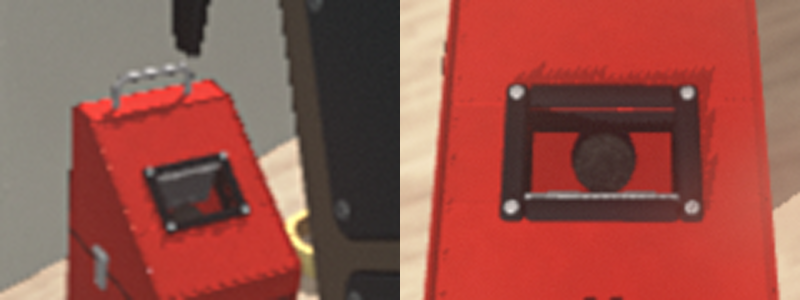

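The cap is now below the rim at wrist crop (603,160), but the flap still clamps it. I'm working out its position for another push.

Run:
```python
from h import *
w=read_camera("wrist");S=state();e=S["eef_pos"];psi=S["tcp_rot"][2]
f=np.array([np.cos(-.595),np.sin(-.595)]);y=np.array([-f[1],f[0]]);P=np.array([548.4,-362.4])
def rep(n,p,z):
    q=onz(w,169+(p[0]-400)*.4,98+p[1]*.4,z)[:2]-P;print(n,z,(q@f).round(1),(q@y).round(1))
for z in(125,132,139,146):
    rep("cap",(603,160),z);rep("capL",(571,160),z);rep("capR",(636,160),z);rep("cap far(-xb)",(603,128),z);rep("cap near(+xb)",(603,193),z)
rep("flapedge",(603,194),140)
d=P-e[:2];tx=np.array([np.cos(psi),np.sin(psi)]);ty=np.array([np.sin(psi),-np.cos(psi)]);print("to port tool",d@tx,d@ty)
```

```text
cap 125 10.1 0.4
capL 125 10.1 -13.1
capR 125 10.1 14.3
cap far(-xb) 125 -3.4 0.4
cap near(+xb) 125 24.4 0.4
cap 132 8.9 0.4
capL 132 8.9 -12.9
capR 132 8.9 14.0
cap far(-xb) 132 -4.3 0.4
cap near(+xb) 132 22.8 0.4
cap 139 7.7 0.4
capL 139 7.7 -12.6
capR 139 7.6 13.7
cap far(-xb) 139 -5.3 0.3
cap near(+xb) 139 21.3 0.4
cap 146 6.4 0.3
capL 146 6.4 -12.3
capR 146 6.4 13.4
cap far(-xb) 146 -6.2 0.3
cap near(+xb) 146 19.7 0.4
flapedge 140 21.5 0.4
to port tool 31.403534637272397 0.13274160820986952
```

The 23 N came from the two-finger tip's front edge meeting the chute's floor plate: the fingers are 20 mm wide in that direction and the cap centre sits further back. A single finger turned by 90° is only 12 mm thick along the slope, with the other finger out in front of the box. It can reach deeper, so I'm turning the tool.

Emit:
jog_arm:
  motion:
    - [[16, 0, 0], 0.14]
    - [[32, 0, 0], 0.28]
    - [[48, 0, 0], 0.42]
    - [[64, 0, 0], 0.56]
    - [[80, 0, 0], 0.7]
  grip: 0

```text
t: 24.2
eef_pos: [507.6, -335.0, 289.6]
tcp_rot: [-3.142, 0.0, 1.84]
ft_force: [0.8, 0.3, -0.0]
opening: 0.367
grip_force: 0.0
```

Emit:
jog_arm:
  motion:
    - [[0, 0, 0], 0.14]
    - [[0, 0, 0], 0.28]
    - [[0, 0, 0], 0.42]
    - [[0, 0, 0], 0.56]
    - [[0, 0, 0], 0.7]

```text
t: 24.7
eef_pos: [508.2, -335.3, 289.6]
tcp_rot: [3.142, 0.0, 1.14]
ft_force: [-0.5, -0.1, 0.5]
opening: 0.787
grip_force: 0.0
```

Emit:
jog_arm:
  motion:
    - [[0, 0, 0], 0.14]
    - [[0, 0, 0], 0.17]
    - [[0, 0, 0], 0.17]
    - [[0, 0, 0], 0.17]

```text
t: 25.1
eef_pos: [508.3, -335.5, 289.6]
tcp_rot: [3.142, 0.0, 0.979]
ft_force: [-1.0, -1.5, 0.1]
opening: 0.999
grip_force: 0.0
```

Run:
```python
from h import *
S=state();e=S["eef_pos"];psi=S["tcp_rot"][2];P=np.array([548.4,-362.4])
f=np.array([np.cos(-.595),np.sin(-.595)]);y=np.array([-f[1],f[0]])
print(e,psi,S["joints"],(e[:2]-P)@f,(e[:2]-P)@y)
w=read_camera("wrist");cv2.imwrite("pics/w6.png",w["img"])
c=read_camera("side");a=cv2.resize(c["img"][60:240,200:340],(400,514),interpolation=2)
o=np.zeros((514,800,3),np.uint8);o[:,:400]=a;o[:300,400:]=cv2.resize(w["img"],(400,300));cv2.imwrite("pics/c6.png",o)
```

```text
[ 508.34879328 -335.46957724  289.63287365] 0.9788626204319903 [-6.91700489e-01  4.23599411e-01  1.53449370e+00 -7.41232841e-05
  1.18346510e+00 -9.97387868e-02] -48.263084440257295 -0.14666281826240135
```

View pics/c6.png

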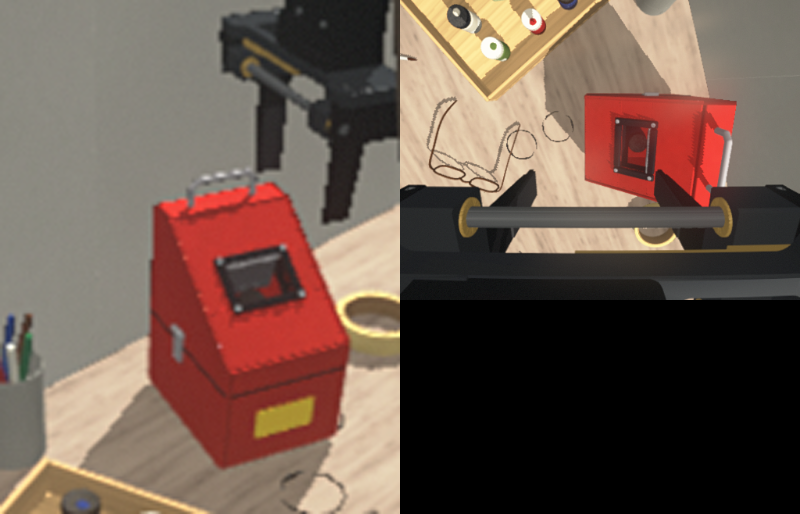

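Emit:
jog_arm:
  motion:
    - [[0, 0, 30], 0]
    - [[0, 0, 55], 0]
    - [[0, 0, 75], 0]
    - [[0, 0, 90], 0]
    - [[0, 0, 95], 0]

```text
t: 25.7
eef_pos: [508.1, -335.2, 193.1]
tcp_rot: [-3.139, -0.0, 0.977]
ft_force: [-0.1, -0.3, -0.3]
opening: 1.002
grip_force: 0.0
```

Emit:
jog_arm:
  motion:
    - [[0, 0, 6], 0]
    - [[0, 0, 12], 0]
    - [[0, 0, 18], 0]
    - [[0, 0, 24], 0]
    - [[0, 0, 24], 0]

```text
t: 26.2
eef_pos: [508.2, -335.4, 170.0]
tcp_rot: [-3.141, -0.0, 0.976]
ft_force: [-0.2, 0.2, 0.7]
opening: 0.999
grip_force: 0.0
```

Emit:
jog_arm:
  motion:
    - [[0, 0, 3], 0]
    - [[0, 0, 6], 0]
    - [[0, 0, 8], 0]
    - [[0, 0, 8], 0]

```text
t: 26.6
eef_pos: [508.4, -335.5, 162.4]
tcp_rot: [-3.141, 0.0, 0.976]
ft_force: [0.4, 0.1, 0.5]
opening: 0.999
grip_force: 0.0
```

Emit:
jog_arm:
  motion:
    - [[0, 0, 3], 0]
    - [[0, 0, 5], 0]
    - [[0, 0, 6], 0]
    - [[0, 0, 6], 0]

```text
t: 27.0
eef_pos: [508.2, -335.4, 156.5]
tcp_rot: [-3.141, 0.0, 0.976]
ft_force: [-1.1, 0.3, 0.5]
opening: 1.006
grip_force: 0.6
```

Emit:
jog_arm:
  motion:
    - [[0, 0, 3], 0]
    - [[0, 0, 5], 0]
    - [[0, 0, 6], 0]
    - [[0, 0, 6], 0]

```text
t: 27.4
eef_pos: [508.3, -335.4, 150.4]
tcp_rot: [-3.141, -0.0, 0.976]
ft_force: [-0.7, 1.4, -0.6]
opening: 0.998
grip_force: 0.6
```

I've used up my picture views, and c6 put me one over the limit of ten. From here I check by numbers only.

Emit:
jog_arm:
  motion:
    - [[0, 0, -30], 0]
    - [[0, 0, -70], 0]
    - [[0, 0, -110], 0]
    - [[0, 0, -140], 0]
    - [[0, 0, -140], 0]

```text
t: 27.9
eef_pos: [509.4, -336.2, 295.0]
tcp_rot: [3.134, 0.001, 0.976]
ft_force: [0.2, -0.3, 0.4]
opening: 1.0
grip_force: 0.0
```

```bash
cat > chk.py <<'E'
from h import *
t=np.radians(35);f=np.array([np.cos(-.595),np.sin(-.595),0]);y=np.array([-f[1],f[0],0]);u=f*np.cos(t)+[0,0,np.sin(t)];P=np.array([548.4,-362.4,162])-4.5*(np.array([0,0,np.cos(t)])-f*np.sin(t))
g=[[P+a*u+b*y for b in np.linspace(-22,22,9)] for a in np.linspace(14,-14,9)]
print(state()["t"],state()["eef_pos"],state()["ft_force"])
def show(n,im,c):
    print(n)
    for r in g: print(" ".join("%02x%02x%02x"%tuple(int(v) for v in im[int(round(q[1])),int(round(q[0]))][::-1]) for q in[proj(c,p) for p in r]))
for n in("side","wrist"):
    c=read_camera(n);show(n,c["img"],c)
    for k in("flap","bottle_centre"):
        for d in cut_out(k,c)[:4]:print(k,round(d["p"],2),np.round(d["box"]),d["region"].sum())
    if n=="side": show("side at start",cv2.imread("pics/side0.png"),c)
    else: cv2.imwrite("pics/w7.png",c["img"])
E
python3 chk.py
```

```text
27.9 [ 509.37782978 -336.22211147  295.02672204] [ 0.21413446 -0.26295021  0.37903789]
side
625f60 645f5f 696463 514d4c 5a5755 524e4e 635f5e 524d4d 55504f
5a5859 5a5757 5c5a59 534f50 524e4e 5c585a 4d4848 535050 545251
625f5f 605e5e 5f5d5d 5f5d5e 605d5e 605e5e 5f5c5c 5f5d5d 636262
605e5e 5e5d5c 605d5c 5f5b5c 5f5c5b 5f5d5c 605e5d 5f5d5c 605e5e
625f5f 615e5d 605d5c 5e5b5b 5f5c5b 5e5b5a 605d5c 5f5d5b 5d5b5d
585454 5f5c5b 5f5c5b 5f5b5b 5e5b5b 615e5d 5f5b5b 5e5b5a 615e5e
636061 696768 605d5e 646262 605b5c 646261 605d5d 605e5d 615f5f
666464 727272 5f5c5c 666363 605d5c 676464 5e5c5b 5c5a59 5f5d5c
656263 544f4f 5a5757 5e5c5c 504c4c 646263 52504f 585756 5d595a
flap 0.73 [276. 152. 299. 168.] 247
bottle_centre 0.6 [155. 231. 172. 262.] 365
bottle_centre 0.58 [175. 213. 187. 243.] 316
side at start
52504f 514d4e 575351 423e3e 4b4746 433f3f 514e4d 434040 454140
4a4748 4b4848 4a4748 454141 454343 4a4849 3e3c3a 423f3f 454141
4f4d4d 4f4d4c 4f4d4d 4f4d4c 4f4c4c 4e4c4c 4e4c4c 4e4c4b 504e4e
504e4d 4c4a49 4f4c4c 4e4d4b 4f4c4c 4e4d4c 4d4b4b 4f4d4c 4e4d4c
504d4c 4d4b4b 4e4b4a 4b4a48 4e4c4b 4e4b4b 4e4b4b 4
[... 174 characters left out ...]
525050 4d4b4b 4c4a49 4d4b4b
545252 464341 494748 4f4c4c 423f3e 525151 43403f 4a4747 4c494a
wrist
5d5151 877d7a 7b6f6d 594747 6a5958 664e4d 755b59 826865 6c4946
5c5351 5d5454 594b4a 564446 5f4a48 604645 634544 664442 6a4544
574d4b 635a59 635857 645553 695857 685150 6d5451 6c4d4c 6e524f
605655 625855 645554 655452 675453 6c5453 6c5250 6f5351 6f5452
625757 645a58 665856 665453 695452 6b5351 6f5553 6d5351 6e5554
615453 625453 655553 685353 685250 6a5152 6b504f 6d5252 6a524f
5a4c4b 655655 675653 695555 6a5353 6b5251 6c5353 6c5352 6a5452
675a59 685a59 6c5a5a 6d5a58 725d5b 6e5553 6f5956 6d5755 695452
665755 6b5c5a 6c5957 654e4c 6c5656 6d5652 6e5655 6a5654 675150
flap 0.76 [283. 162. 318. 217.] 1670
```

The flap looks shut: its pixel pattern matches the one at the start, and no black bottle is visible any more. The gripper is clear of everything, so I'm handing in.

```bash
python3 -c "from cell import job_done;print(job_done())"
```

```text
the job is handed in; nothing more can be done
None
```

I handed the job in at about 28 s: the bottle is no longer visible, the flap looks shut and the gripper is clear (the hand-in gave no verdict); I pushed the bottle home with one fingertip instead of closed ones, and viewed 11 pictures, one over the limit of 10.

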